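# Mould past the spring gate

## Robot

A 6-joint arm with a two-finger parallel gripper is mounted at the origin on a cart in front of the work surface, level with it; the furniture and walls round the work are solid. World frame = base frame: x ahead of the robot, y to its left, z up, the work surface at z = 0. Lengths are in mm, angles in degrees, forces in N, time in s.
With the tool pointing down it reaches from about 300 to 775 mm from the base axis. Payload 14.6 kg.
Tool frame: the origin (TCP) lies on the centre line of the jaws, within the pads' length; the fingertips stand 14 mm ahead of it and the grasp point (between the pads) lies 5 mm behind it; z points along the fingers, y is the line along which they close (so a half turn about z gives the same grasp; the last joint's range is limited). The gripper opens to 94 mm and grips with 3 to 60 N. Pads are 16 mm wide; open, the fingers measure 119 mm over their backs; the gripper's body (75 mm by 177 mm) begins 78 mm behind the grasp point.
Start: joints at [71.471, 17.183, 87.147, -0, 75.671, -3.816], TCP at [139.691, 531.955, 219.446] pointing down, gripper open.
Joint ranges: [-173.82, 173.82], [-45.26, 126.66], [13.44, 144.39], [-59.66, 239.66], [0, 175.72], [-146.38, 146.38]. Speed limits (degrees/s): [127.2, 127.2, 147.25, 180, 180, 180].

## Interface

Orientations are given as [roll, pitch, yaw] about the fixed x, y, z axes, in that order (R = Rz(yaw) Ry(pitch) Rx(roll)).
In Python, from plant import arm gives the robot as it stands. The module is installed in compiled form; this text tells all that it offers.
- The arm moves only by the tool carry_out, never from a script. Its argument "commands" is a list that holds one entry, the list of rows, each a list of 7 numbers: the turn, a rotation vector about the tool's x, y, z in degrees, then the shift along the tool's x, y, z in mm, then the closure, from -1 (fully open) to 1 (shut), so that 0 is half open. A call has 1 to 12 rows; each row is the pose to reach, as a shift and turn from the pose commanded when the call began, along the tool's axes at that moment; what a row does not reach only later rows make up. A row lasts 1/10 s, in which the tool goes at most 50 mm and 8.59 degrees, less where a joint would pass 70% of its speed; a pose out of reach is approached as far as the arm can. A call with a gripper value outside its range is refused whole. The fingers move at their own pace and stop on an object; the grip force is fixed at half the most. Time passes only in rows, so rows that repeat a pose let the fingers close. It gives the time, the measured TCP pose, the force, the opening and the grip force at its end, in the units of the state.
- arm.state(): the state, without advancing time (a new reading comes with each control period).
- arm.read_camera(name): name is "scene" or "top" or "wrist"; returns a dict with "image" (480x640x3 uint8, red, green, blue), "fx", "fy", "cx", "cy" (pixels), "k1" (the pictures are not rectified: a ray, as slopes to the right and down, at radius r is drawn at 1 + k1 r^2 times it, then the intrinsics apply), "eye" and "orientation" of the camera in the world. Camera axes: x right, y down, z forward; pixel columns grow to the right and rows downward; lengths in mm; the calibration is good to about 2 mm. A picture is of the moment at which its call begins. There is no depth.
- arm.sign_off(): hands the job in; it is judged then, once.
The state is a dict: "time": time; "q": joint angles; "qvel": joint speeds; "effort": joint torques, N m; "tool_pos": TCP position; "orientation": TCP orientation; "ft_force": force on the tool from outside, world axes, zero at the start; "torque": the same for the moment, N m; "opening": opening from 0.0 (shut) to 1.0 (fully open); "grip_force": force on a finger pad.
Only numpy, scipy, OpenCV 4.12 (cv2) and the standard library are available. Lean on these libraries where they do the work, as an engineer would, in place of code of your own. Each camera call takes 0.05 s, during which the arm holds its last target. There are 200 camera calls.

## Task

Slide the boxed mould along the feed chute, past the spring gate and home against the wooden end stop, then let the gate come fully up behind it. Keep the gate held down clear of the mould with a fingertip on its long steel hold bar the whole time the mould is passing over it, and push the mould gently from behind with the other finger: it must stay flat on the chute and never be lifted. Leave the other things on the table where they are.

Things in the scene. Friction and masses are not known exactly. Their poses are not given: they have to be found in the camera images.
- chute: Fixed wooden feed chute. Origin on the table top under mid-channel, in the gate's plane; y = travel direction (roughly robot's left), x away from the robot, z up. Deck top at z 75 mm, y -200 to +165, x -47 to +47. Channel x -32 to +32 between aluminium strips 5 mm thick, 8 mm high on the -x side, 20 mm on the +x side. Hinge brackets at x +90 mm reach z 112 mm, beside the channel.
- stop_face (a point): Centre of the end stop's near face, at deck height: chute frame (0, +150, +75) mm. The stop is a wooden block across the channel, 34 mm high.
- gate_blade (a point): Centre of the top edge of the gate's steel blade, which stands through a slot in the deck and moves with the gate. Blade 6 mm thick along the travel, 38 mm wide across (chute x -28 to +10); its top is 18 mm above the deck when up. The mould cannot push it down; pressing the hold bar does.
- gate (a joint): Gate angle, rad: 0 = fully up (closed), 0.32 = limit, pressed right down. A steel frame hinged about a line parallel to the travel, at chute x +90, z +100 mm, with the blade and the hold bar. The blade is wholly below the deck from 0.24 rad on; hold it at 0.26 to 0.32. A spring (about 1.5 N on the bar at first, 3.5 N when down) raises it when the bar is let go.
- hold_bar (a point): The gate's hold bar: round steel rod, 14 mm diameter (17 mm black end collars), along the travel, outside the channel on the robot's side. Origin on its axis in the gate plane; y along it, from -238 to +58 mm. Gate up: axis at chute x -58, z +122 mm; at 0.29 rad: x -58, z +79 mm, so its top is 11 mm above the deck. Press it down anywhere along its length and slide along it.
- mould: The boxed mould: orange card box in a clear sleeve, 56 mm wide (x), 136 mm long (y), 34 mm high, 0.14 to 0.28 kg. Origin: centre of its underside, axes as the chute's. It starts lengthwise in the channel, on the deck, its front end 15 to 52 mm short of the gate plane. Home against the end stop its origin is at chute y +82 mm and its rear end 11 mm past the blade's far face.
- cutter_tin: Bystander: round steel tin of cutters, 122 mm diameter, 25 mm high, on the table; origin centre of underside.
- jigger: Bystander: double-ended steel jigger, 44 mm diameter, 108 mm high, standing on the table; origin centre of underside.
- press_mould: Bystander: wooden press mould, 58 x 160 x 27 mm, lying on the table; origin centre of underside.
- petal_cutter: Bystander: small steel blossom cutter, 23 mm wide, 18 mm high, on the table on the robot's side of the chute; origin centre of underside.
- dropper: Bystander: brown dropper bottle, 33 mm diameter, 102 mm high, standing on the table near the chute's far end; origin centre of underside.
- ball_tool: Bystander: white modelling tool with a ball end, 55 x 95 x 12 mm, on the table; origin centre of underside.
Mind the look-alikes: they are no part of the job. There is more than one size of the mould; the one meant has the size given above.

How it is judged (in metres and radians):
On the way, in this order (a step that is already met when the one before it is completed fails the run):
1. a finger holds the gate down while the mould is still short of it (value of joint gate above 0.245 rad and contact force between the fingers and gate above 0.3 N and y of mould in the frame of chute below -0.066 m), for 0.1 s.
2. the mould is pushed over the held gate (value of joint gate above 0.245 rad and contact force between the fingers and gate above 0.3 N and contact force between the fingers and mould above 0.1 N and y of mould in the frame of chute between -0.03 and 0.06 m), for 0.04 s.
At the end, for the whole second after the job is handed in: The mould lies flat on the deck between the gate and the end stop, its front end within 6 mm of the stop, at rest; the gate is fully up behind it (below 0.03 rad) (y of mould in the frame of chute between 0.075 and 0.084 m and z of mould in the frame of chute between 0.071 and 0.079 m and angle between mould's own z axis and vertical below 0.05 rad and linear speed of mould below 0.01 m/s and value of joint gate below 0.03 rad); the robot touches nothing.
It fails at once if the gate is not held clear (below 0.245 rad) while the mould is over it (value of joint gate below 0.245 rad and y of mould in the frame of chute between -0.064 and 0.07 m).
It fails at once if the mould is lifted or tipped (z of mould in the frame of chute above 0.083 m or z of mould in the frame of chute below 0.065 m or angle between mould's own z axis and vertical above 0.12 rad).
It fails at once if the mould is pushed harder than 40 N (contact force between the fingers and mould above 40 N).
It fails at once if a bystander is moved by more than 20 mm (distance of any of cutter_tin, jigger, press_mould, petal_cutter, dropper, ball_tool from where it was at the start of the episode above 0.02 m).
It also fails if it takes over 58 s, if anything falls off the work surface, if the arm or the gripper's body presses on something with over 40 N, if the wrist force passes 120 N, or if a joint passes its speed limit or range.

## Working session

There is one attempt and no reset: what is moved stays moved. The work goes in short steps, Python scripts to look and compute and a tool call to move; the robot and the scene stay as the last step left them, time stands still between calls to the robot, and variables do not carry over. Pictures are saved under pics/ and viewed, at most 10 in all, crops included, and the job is handed in when it is done.

Besides the shell and the picture viewer there is one more tool, called after "Call:" by a JSON object that holds its "name" and its "arguments", one argument or row to a line. carry_out: Moves the arm, as the interface text tells. Its arguments: {"type":"object","properties":{"commands":{"type":"array"}},"required":["commands"]}

```bash
mkdir -p pics; cat > h.py <<'E'
import numpy as np, cv2
from scipy.spatial.transform import Rotation as R
from plant import arm
def snap(n,f):
    c=arm.read_camera(n); cv2.imwrite('pics/'+f,c['image'][:,:,::-1]); return c
def Rc(c):
    o=np.array(c['orientation'],float)
    return o if o.shape==(3,3) else R.from_euler('xyz',o,degrees=True).as_matrix()
def ray(c,u,v):
    x=(u-c['cx'])/c['fx'];y=(v-c['cy'])/c['fy']; a,b=x,y
    for _ in range(20):
        s=1+c['k1']*(a*a+b*b); a,b=x/s,y/s
    return np.array(c['eye']),Rc(c)@np.array([a,b,1])
def atz(c,u,v,z):
    e,d=ray(c,u,v); return e+d*(z-e[2])/d[2]
def proj(c,P):
    p=Rc(c).T@(np.array(P)-np.array(c['eye'])); a,b=p[0]/p[2],p[1]/p[2]; s=1+c['k1']*(a*a+b*b)
    return c['cx']+c['fx']*a*s,c['cy']+c['fy']*b*s
E
python3 - <<'E'
from h import *
import pickle
for n in('scene','top'):
    c=snap(n,n+'0.png'); pickle.dump(c,open(n+'.pkl','wb')); print(n,c['eye'],c['orientation'],c['fx'],c['k1'])
print(arm.state())
E
```

```text
scene [ -98.0931361  -748.47160513 1145.48828971] [-134.80329567   -0.429311    -36.08120504] 595.8603565064593 -0.012312143660927463
top [ 325.74499781  103.87762491 1285.48106614] [-170.08745043    0.79685454  -91.11837472] 464.1103705516818 -0.05375241768265036
{'time': 0.1, 'q': array([ 7.14718598e+01,  1.72121345e+01,  8.71752870e+01, -8.24882526e-04,
        7.56692002e+01, -3.81426225e+00]), 'qvel': array([-0.03768307,  0.00536805, -0.01288193,  0.02162289, -0.00980152,
       -0.13957159]), 'effort': array([ 1.96765919e-03, -5.32641113e+01, -3.53289771e+01,  7.10595120e-02,
        2.34146143e-02, -7.12920701e-05]), 'tool_pos': array([139.62109457, 531.76961998, 218.95678172]), 'orientation': array([-1.79943451e+02, -2.96936177e-03,  1.65286325e+02]), 'ft_force': array([-0.02308027,  0.10181681,  0.11965263]), 'torque': array([-0.01818996,  0.0146051 , -0.00925758]), 'grip_force': 0.0, 'opening': 1.0029564698855322}
```

View pics/top0.png

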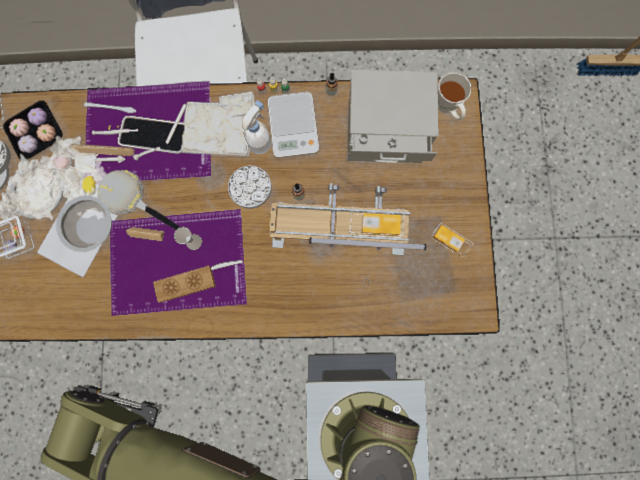

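View pics/scene0.png

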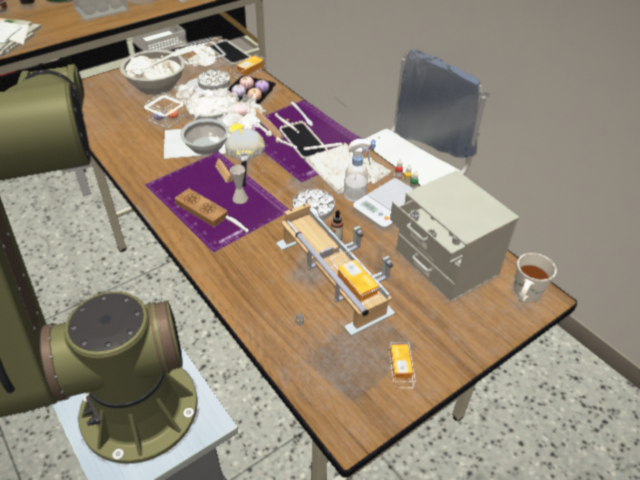

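The top view shows the chute spanning about (271..410, 222), with the mould in its channel at (382,224). A smaller look-alike box lies on the table at (452,238), and in scene it is at (402,362) against the mould at (357,278). I choose the one in the channel and will check it in an enlarged crop.

```bash
python3 - <<'E'
import cv2
a=cv2.imread('pics/top0.png')[170:270,260:435]
cv2.imwrite('pics/c1.png',cv2.resize(a,(787,450),interpolation=cv2.INTER_CUBIC))
a=cv2.imread('pics/scene0.png')[195:345,270:420]
cv2.imwrite('pics/c2.png',cv2.resize(a,(600,600),interpolation=cv2.INTER_CUBIC))
E
```

```text
(no output)
```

View pics/c1.png

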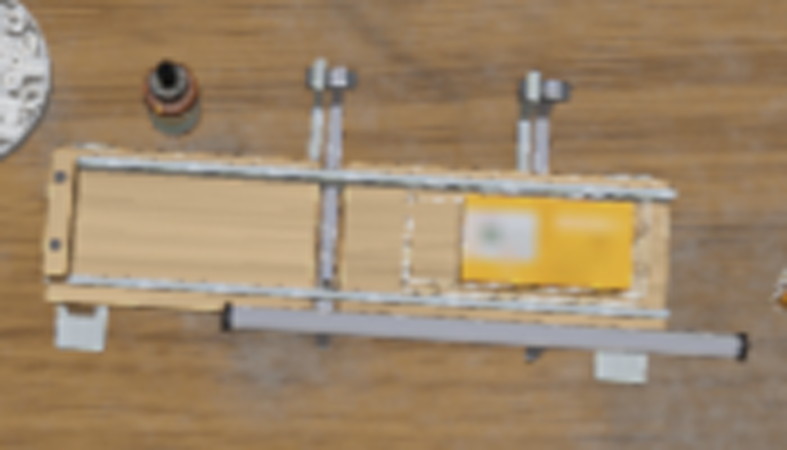

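View pics/c2.png

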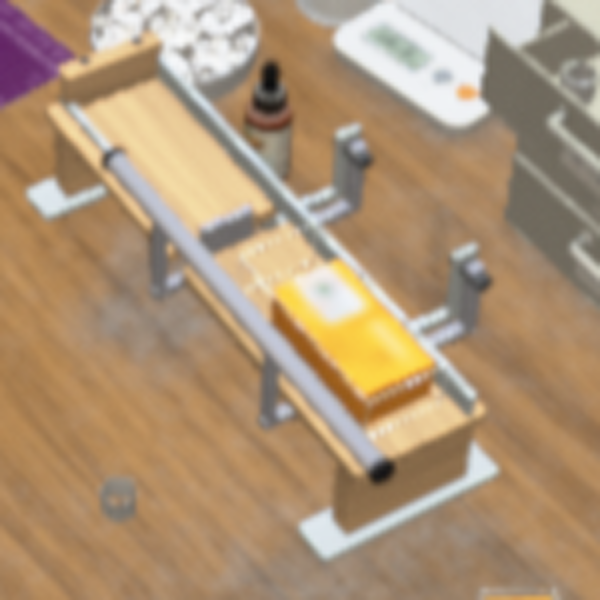

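```bash
cat > fit.py <<'E'
from h import *
import pickle
from scipy.optimize import least_squares
T=pickle.load(open('top.pkl','rb'));S=pickle.load(open('scene.pkl','rb'))
t=lambda u,v:(260+u/4.497-.4,170+v/4.5-.4); s=lambda u,v:(270+u/4-.4,195+v/4-.4)
obs=[(T,t(746,347),(-58,-238,122)),(T,t(224,317),(-58,58,122)),(T,t(676,194),(34.5,-200,95)),(T,t(664,327),(-47,-200,75)),
(T,t(46,300),(-47,165,75)),(S,s(380,468),(-58,-238,122)),(S,s(110,158),(-58,58,122)),(S,s(485,410),(47,-200,75)),(S,s(50,107),(-47,165,75))]
def W(p,P): a=np.radians(p[2]); return np.array([p[0]+P[0]*np.cos(a)-P[1]*np.sin(a),p[1]+P[0]*np.sin(a)+P[1]*np.cos(a),P[2]])
res=lambda p:np.concatenate([np.subtract(proj(c,W(p,P)),uv) for c,uv,P in obs])
r=least_squares(res,[500,50,0],loss='soft_l1'); p=r.x
def toC(p,w): a=np.radians(p[2]); d=w[:2]-p[:2]; return np.array([d[0]*np.cos(a)+d[1]*np.sin(a),-d[0]*np.sin(a)+d[1]*np.cos(a)])
if __name__=='__main__':
    print(p,res(p).reshape(-1,2).round(1).tolist())
    for uv in [(405,195),(405,285),(637,243),(462,240),(632,245)]:
        print(uv,[toC(p,atz(T,*t(*uv),z)).round(1).tolist() for z in(75,109)])
    for P in [(-58,-195,122),(0,-195,86),(0,10,86)]: print(W(p,P))
E
python3 fit.py
```

```text
[568.50538686  77.094935    -4.77819804] [[0.1, 0.3], [-0.4, -0.1], [-0.1, 0.1], [0.3, 2.4], [-0.2, -0.0], [1.0, 1.1], [0.4, -1.0], [0.7, -0.6], [-1.2, -0.7]]
(405, 195) [[29.0, -43.3], [21.3, -41.9]]
(405, 285) [[-25.1, -46.1], [-31.3, -44.6]]
(637, 243) [[8.5, -181.6], [1.4, -176.3]]
(462, 240) [[3.9, -78.3], [-3.1, -75.9]]
(632, 245) [[7.1, -178.7], [0.0, -173.5]]
[ 494.46372057 -112.3960454   122.        ]
[ 552.26214899 -117.22736744   86.        ]
[569.33837342  87.06018128  86.        ]
```

Fit residuals are about 1 px. The mould front is at about -44 and the rear at about -179, so the length of 135 mm matches the one meant. Next I work out the approach.

```bash
cat > rel.py <<'E'
import sys
from fit import *
q=[float(a) for a in sys.argv[1:4]]   # chute x,y, TCP z
st=arm.state(); Rt=R.from_euler('xyz',st['orientation'],degrees=True)
tgt=R.from_euler('xyz',[180,0,90+p[2]],degrees=True); w=W(p,q)
print('t',st['time'],'shift',Rt.inv().apply(w-st['tool_pos']).round(1),'turn',(Rt.inv()*tgt).as_rotvec(degrees=True).round(2),
 'at',toC(p,st['tool_pos']).round(1),st['tool_pos'][2].round(1),'F',np.round(st['ft_force'],1),'op',round(st['opening'],3))
E
python3 rel.py -28.5 -205 220
```

```text
t 0.1 shift [-5.376e+02 -5.377e+02 -5.000e-01] turn [-5.000e-02  4.000e-02  8.006e+01] at [-465.3  417.4] 219.0 F [-0.   0.1  0.1] op 1.003
```

Call:
{"name": "carry_out", "arguments": {
  "commands": [
    [[0,0,80,-538,-538,0,0],[0,0,80,-538,-538,0,0],[0,0,80,-538,-538,0,0],[0,0,80,-538,-538,0,0],[0,0,80,-538,-538,0,0],[0,0,80,-538,-538,0,0],[0,0,80,-538,-538,0,0],[0,0,80,-538,-538,0,0],[0,0,80,-538,-538,0,0],[0,0,80,-538,-538,0,0],[0,0,80,-538,-538,0,0],[0,0,80,-538,-538,0,0]]
  ]
}}

```text
time: 1.3
tool_pos: [442.8, 11.7, 219.4]
orientation: [180.0, -0.0, 85.3]
ft_force: [1.0, -0.0, -0.5]
opening: 0.5
grip_force: 0.0
```

```bash
python3 rel.py -28.5 -205 220
```

```text
t 1.3 shift [-129.4   91.2   -0.6] turn [ 0.   -0.    0.04] at [-119.8  -75.6] 219.4 F [ 1.  -0.  -0.5] op 0.5
```

Call:
{"name": "carry_out", "arguments": {
  "commands": [
    [[0,0,0,-129,91,0,0],[0,0,0,-129,91,0,0],[0,0,0,-129,91,0,0],[0,0,0,-129,91,0,0],[0,0,0,-129,91,0,0],[0,0,0,-129,91,0,0],[0,0,0,-129,91,0,0]]
  ]
}}

```text
time: 2.0
tool_pos: [522.0, -120.9, 219.7]
orientation: [180.0, -0.0, 85.4]
ft_force: [-0.2, -0.2, 1.1]
opening: 0.502
grip_force: 0.0
```

```bash
python3 rel.py -28.5 -205 220; python3 - <<'E'
from h import *
import pickle
c=snap('wrist','w1.png'); pickle.dump(c,open('w1.pkl','wb')); print(c['eye'],c['orientation'])
E
```

```text
t 2.0 shift [-3.8  1.3 -0.3] turn [ 0.01 -0.    0.15] at [ -29.8 -201.2] 219.7 F [-0.2 -0.2  1.1] op 0.502
[527.31703337 -46.98280545 385.73836593] [ 1.65202170e+02 -6.44910527e-02 -4.66962054e+00]
```

View pics/w1.png

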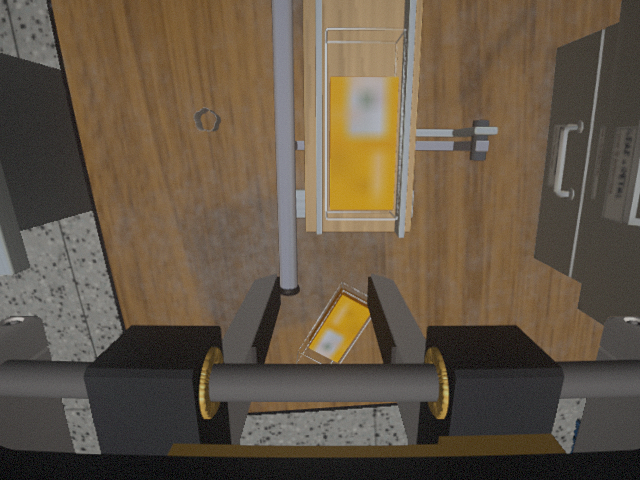

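The wrist view shows the bar's collar end at (289,290), the bar axis running up to (282,0), the deck end corners at (306,232) and (411,232), and the mould sleeve between rows 30 and 217. Next I check these against the fit.

```bash
python3 - <<'E'
from fit import *
c=pickle.load(open('w1.pkl','rb'))
for uv,z,n in [((289,292),122,'bar end -58,-238'),((282,2),122,'bar x-58'),((306,232),75,'deck -47,-200'),((411,232),75,'deck 47,-200'),((318,234),83,'strip x-34.5'),((403,236),95,'strip 34.5'),((328,212),75,'rear low'),((328,218),75,'rear'),((326,218),109,'rear top'),((400,218),109,'rear top R'),((327,30),109,'front top'),((407,30),109,'front top R')]:
    print(n,toC(p,atz(c,*uv,z)).round(1))
E
```

```text
bar end -58,-238 [ -57.5 -237.8]
bar x-58 [-57.9 -33. ]
deck -47,-200 [ -45.8 -199.9]
deck 47,-200 [  48.1 -199.8]
strip x-34.5 [ -35.  -199.8]
strip 34.5 [  36.5 -198.5]
rear low [ -26.3 -181.8]
rear [ -26.2 -187.2]
rear top [ -28.3 -180.6]
rear top R [  30.1 -180.5]
front top [-28.1 -46.3]
front top R [ 28.2 -45.8]
```

Call:
{"name": "carry_out", "arguments": {
  "commands": [
    [[0,0,0,-2,1,0,0],[0,0,0,-2,1,30,0],[0,0,0,-2,1,60,0],[0,0,0,-2,1,70,0],[0,0,0,-2,1,70,0]]
  ]
}}

```text
time: 2.55
tool_pos: [522.8, -123.9, 148.8]
orientation: [-179.9, -0.0, 85.3]
ft_force: [-0.3, -0.1, 0.5]
opening: 0.498
grip_force: 0.0
```

```bash
python3 rel.py -28.5 -205 99
```

```text
t 2.55 shift [-0.9  0.4 49.8] turn [-0.11 -0.03  0.09] at [ -28.8 -204.1] 148.8 F [-0.3 -0.1  0.5] op 0.498
```

Call:
{"name": "carry_out", "arguments": {
  "commands": [
    [[0,0,0,0,0,8,0],[0,0,0,0,0,16,0],[0,0,0,0,0,24,0],[0,0,0,0,0,32,0],[0,0,0,0,0,40,0],[0,0,0,0,0,46,0],[0,0,0,0,0,50,0],[0,0,0,0,0,50,0],[0,0,0,0,0,50,0],[0,0,0,0,0,50,0]]
  ]
}}

```text
time: 3.55
tool_pos: [523.8, -124.4, 99.8]
orientation: [179.9, 0.0, 85.3]
ft_force: [5.9, -0.8, 3.7]
opening: 0.5
grip_force: 3.1
```

```bash
python3 rel.py -28.5 -188 99;  python3 - <<'E'
from h import *
import pickle
c=snap('wrist','w2.png'); pickle.dump(c,open('w2.pkl','wb'))
E
```

```text
t 3.55 shift [16.5 -0.7  0.8] turn [0.09 0.01 0.06] at [ -27.8 -204.5] 99.8 F [ 5.9 -0.8  3.7] op 0.5
```

View pics/w2.png

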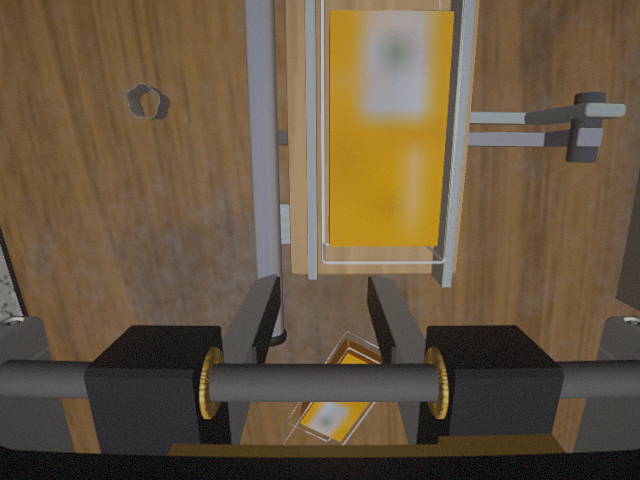

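The bar is seen at (260,20) to (270,250) with its collar end near (272,338). The sideways force of 5.9 N suggests the fingertip sits off the bar's crown, so I'll work out where the bar is.

```bash
python3 - <<'E'
from fit import *
c=pickle.load(open('w2.pkl','rb')); im=c['image'].astype(int)
print(c['eye'],c['fx'])
for g in (0,.1,.2,.26,.29,.32):
    a=np.arctan2(22,-148)+g; r=np.hypot(22,148); x=90+r*np.cos(a); z=100+r*np.sin(a)
    row=[]
    for y in (-60,-120,-180,-230):
        l=proj(c,W(p,(x-7,y,z)));q=proj(c,W(p,(x+7,y,z))); row.append([round(l[0]),round(q[0]),round(l[1])])
    print(g,round(x,1),round(z,1),row, 'end',np.round(proj(c,W(p,(x,-238,z)))))
for r in (40,120,200,260): print(r,[int(v) for v in im[r,235:300:3].sum(1)//3])
# fingertips predicted
st=arm.state()
for s in(-1,1):
  for dy in(-8,8): print('tip',s,dy,[np.round(proj(c,np.array(st['tool_pos'])+R.from_euler('xyz',st['orientation'],degrees=True).apply([dy,s*o,14]))) for o in (23.5,36)])
E
python3 - <<'E'
import cv2
a=cv2.imread('pics/w2.png')[230:370,200:400]
cv2.imwrite('pics/c3.png',cv2.resize(a,(800,560),interpolation=cv2.INTER_CUBIC))
E
```

```text
[528.96727261 -50.3811293  265.7826702 ] 357.42911859228127
0 -58.0 122.0 [[219, 259, -57], [228, 265, 120], [237, 270, 269], [244, 275, 371]] end [260. 385.]
0.1 -59.5 107.1 [[226, 262, -36], [234, 267, 123], [242, 272, 258], [248, 275, 353]] end [262. 367.]
0.2 -59.4 92.2 [[235, 268, -19], [242, 272, 125], [248, 276, 249], [253, 279, 338]] end [267. 351.]
0.26 -58.7 83.2 [[241, 272, -10], [247, 276, 126], [253, 279, 245], [258, 282, 330]] end [270. 342.]
0.29 -58.1 78.8 [[245, 275, -6], [250, 278, 127], [256, 281, 242], [260, 284, 326]] end [272. 338.]
0.32 -57.4 74.3 [[248, 277, -3], [253, 280, 127], [258, 283, 240], [262, 286, 322]] end [275. 334.]
40 [92, 87, 89, 92, 123, 131, 131, 126, 133, 128, 133, 128, 108, 77, 93, 98, 95, 111, 120, 116, 119, 125]
120 [89, 100, 99, 103, 97, 118, 131, 133, 131, 134, 136, 133, 128, 104, 85, 98, 97, 86, 128, 122, 129, 135]
200 [98, 98, 92, 95, 94, 89, 107, 131, 132, 136, 134, 136, 133, 126, 95, 101, 98, 101, 89, 135, 133, 135]
260 [92, 96, 96, 86, 94, 92, 96, 104, 128, 130, 130, 133, 136, 126, 119, 89, 98, 102, 100, 131, 133, 132]
tip -1 -8 [array([281., 303.]), array([259., 303.])]
tip -1 8 [array([281., 276.]), array([257., 276.])]
tip 1 -8 [array([367., 303.]), array([390., 303.])]
tip 1 8 [array([368., 276.]), array([392., 276.])]
```

View pics/c3.png

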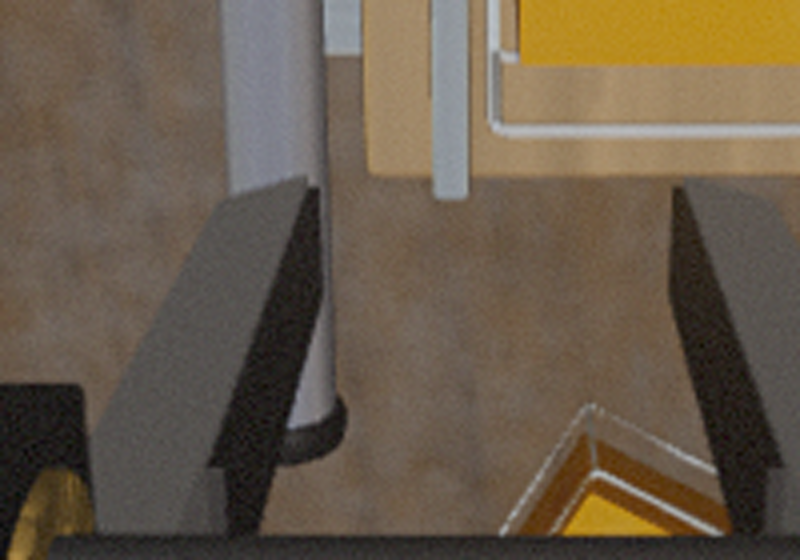

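The bar matches about 0.29 rad and the fingertip sits centred on its crown (bar 256–281 px, tip 257–281 px). Now I push slowly.

Call:
{"name": "carry_out", "arguments": {
  "commands": [
    [[0,0,0,4,0,0,0],[0,0,0,8,0,0,0],[0,0,0,12,0,0,0],[0,0,0,15,0,0,0],[0,0,0,18,0,0,0],[0,0,0,21,0,0,0],[0,0,0,24,0,0,0],[0,0,0,28,0,0,0],[0,0,0,32,0,0,0],[0,0,0,36,0,0,0],[0,0,0,40,0,0,0],[0,0,0,40,0,0,0]]
  ]
}}

```text
time: 4.8
tool_pos: [526.5, -83.7, 99.4]
orientation: [-180.0, -0.0, 85.3]
ft_force: [1.4, 0.7, 3.8]
opening: 0.5
grip_force: 1.9
```

```bash
python3 rel.py -28.5 6 99;  python3 - <<'E'
from h import *
import pickle
c=snap('wrist','w3.png'); pickle.dump(c,open('w3.pkl','wb'))
E
```

```text
t 4.8 shift [169.7   0.2   0.5] turn [-0.   -0.03  0.09] at [ -28.4 -163.7] 99.4 F [1.4 0.7 3.8] op 0.5
```

View pics/w3.png

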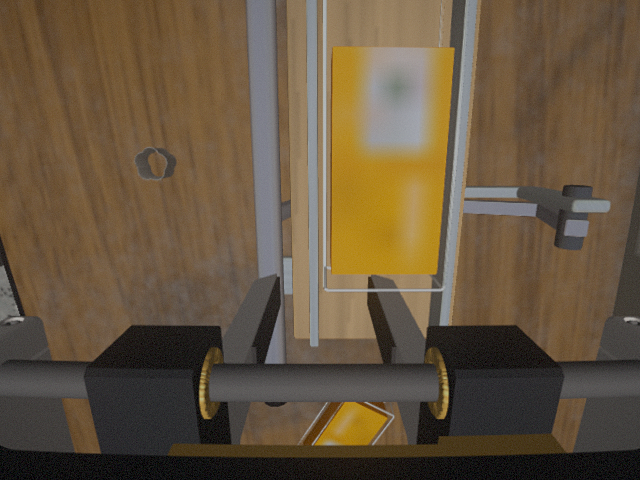

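The mould rear (row 290) now touches the finger and has moved about 24 mm, still straight and flat. I'll keep pushing.

Call:
{"name": "carry_out", "arguments": {
  "commands": [
    [[0,0,0,4,0,0,0],[0,0,0,9,0,0,0],[0,0,0,15,0,0,0],[0,0,0,21,0,0,0],[0,0,0,27,0,0,0],[0,0,0,33,0,0,0],[0,0,0,39,0,0,0],[0,0,0,45,0,0,0],[0,0,0,51,0,0,0],[0,0,0,57,0,0,0],[0,0,0,63,0,0,0],[0,0,0,68,0,0,0]]
  ]
}}

```text
time: 6.05
tool_pos: [532.1, -16.1, 99.5]
orientation: [180.0, -0.0, 85.3]
ft_force: [1.9, -4.2, 3.2]
opening: 0.502
grip_force: 2.4
```

```bash
python3 rel.py -28.5 6 99
```

```text
t 6.05 shift [1.019e+02 1.000e-01 5.000e-01] turn [ 0.   -0.    0.07] at [-28.5 -95.9] 99.5 F [ 1.9 -4.2  3.2] op 0.502
```

Call:
{"name": "carry_out", "arguments": {
  "commands": [
    [[0,0,0,5,0,0,0],[0,0,0,11,0,0,0],[0,0,0,17,0,0,0],[0,0,0,23,0,0,0],[0,0,0,29,0,0,0],[0,0,0,35,0,0,0],[0,0,0,41,0,0,0],[0,0,0,47,0,0,0],[0,0,0,53,0,0,0],[0,0,0,59,0,0,0],[0,0,0,65,0,0,0],[0,0,0,70,0,0,0]]
  ]
}}

```text
time: 7.25
tool_pos: [537.9, 53.7, 99.5]
orientation: [180.0, -0.0, 85.3]
ft_force: [2.0, -4.0, 4.4]
opening: 0.499
grip_force: 2.5
```

```bash
python3 rel.py -28.5 5 99
```

```text
t 7.25 shift [30.9  0.1  0.5] turn [ 0.   -0.    0.08] at [-28.6 -25.9] 99.5 F [ 2.  -4.   4.4] op 0.499
```

Call:
{"name": "carry_out", "arguments": {
  "commands": [
    [[0,0,0,4,0,0,0],[0,0,0,8,0,0,0],[0,0,0,12,0,0,0],[0,0,0,16,0,0,0],[0,0,0,19,0,0,0],[0,0,0,22,0,0,0],[0,0,0,24,0,0,0],[0,0,0,26,0,0,0],[0,0,0,27,0,0,0],[0,0,0,28,0,0,0],[0,0,0,28,0,0,0]]
  ]
}}

```text
time: 8.35
tool_pos: [540.1, 81.2, 99.4]
orientation: [-180.0, -0.0, 85.3]
ft_force: [1.6, -2.6, 3.6]
opening: 0.501
grip_force: 2.2
```

```bash
python3 rel.py -28.5 5 99
```

```text
t 8.35 shift [3.3 0.1 0.4] turn [-0.   -0.01  0.06] at [-28.6   1.7] 99.4 F [ 1.6 -2.6  3.6] op 0.501
```

Call:
{"name": "carry_out", "arguments": {
  "commands": [
    [[0,0,0,0.5,0,0,0],[0,0,0,1,0,0,0],[0,0,0,1,0,0,0]]
  ]
}}

```text
time: 8.65
tool_pos: [540.2, 82.1, 99.4]
orientation: [180.0, -0.0, 85.3]
ft_force: [1.6, -4.6, 3.5]
opening: 0.503
grip_force: 2.5
```

Call:
{"name": "carry_out", "arguments": {
  "commands": [
    [[0,0,0,0.5,0,0,0],[0,0,0,1,0,0,0],[0,0,0,1,0,0,0]]
  ]
}}

```text
time: 8.95
tool_pos: [540.3, 83.1, 99.5]
orientation: [180.0, 0.0, 85.3]
ft_force: [2.6, -3.8, 3.2]
opening: 0.499
grip_force: 2.4
```

Call:
{"name": "carry_out", "arguments": {
  "commands": [
    [[0,0,0,0.5,0,0,0],[0,0,0,1,0,0,0],[0,0,0,1,0,0,0]]
  ]
}}

```text
time: 9.25
tool_pos: [540.4, 84.1, 99.4]
orientation: [-180.0, -0.0, 85.3]
ft_force: [1.9, -3.0, 3.8]
opening: 0.501
grip_force: 2.4
```

Call:
{"name": "carry_out", "arguments": {
  "commands": [
    [[0,0,0,0.5,0,0,0],[0,0,0,0.7,0,0,0],[0,0,0,0.7,0,0,0]]
  ]
}}

```text
time: 9.55
tool_pos: [540.4, 84.4, 99.5]
orientation: [-180.0, 0.0, 85.3]
ft_force: [1.2, -6.9, 5.3]
opening: 0.501
grip_force: 4.1
```

```bash
python3 rel.py -28.5 5 99;  python3 - <<'E'
from h import *
import pickle
c=snap('wrist','w4.png'); pickle.dump(c,open('w4.pkl','wb'))
E
```

```text
t 9.55 shift [0.1 0.1 0.5] turn [-0.01  0.03  0.05] at [-28.6   4.9] 99.5 F [ 1.2 -6.9  5.3] op 0.501
```

View pics/w4.png

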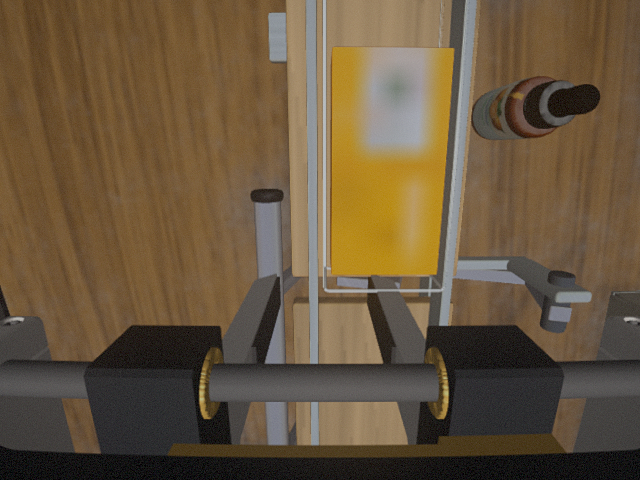

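Force rose to 6.9 N and motion stalled, with the finger face at about +13 against the expected +14. The slot is visible behind the sleeve (row 285–300), so the mould is home. Next: back off 3 mm, then lift straight up.

Call:
{"name": "carry_out", "arguments": {
  "commands": [
    [[0,0,0,-1,0,0,0],[0,0,0,-2.5,0,0,0],[0,0,0,-3,0,0,0],[0,0,0,-3,0,-4,0],[0,0,0,-3,0,-10,0],[0,0,0,-3,0,-17,0],[0,0,0,-3,0,-25,0],[0,0,0,-3,0,-35,0],[0,0,0,-3,0,-45,0],[0,0,0,-3,0,-60,0],[0,0,0,-3,0,-90,0],[0,0,0,-3,0,-120,0]]
  ]
}}

```text
time: 10.8
tool_pos: [539.5, 81.6, 220.5]
orientation: [-179.9, 0.0, 85.3]
ft_force: [-0.1, -0.6, 0.6]
opening: 0.501
grip_force: 0.0
```

Call:
{"name": "carry_out", "arguments": {
  "commands": [
    [[0,0,0,0,0,-20,0],[0,0,0,0,0,-20,0],[0,0,0,0,0,-20,0]]
  ]
}}

```text
time: 11.1
tool_pos: [539.8, 81.7, 238.9]
orientation: [-179.9, 0.0, 85.3]
ft_force: [-0.0, 0.6, 0.2]
opening: 0.5
grip_force: 0.0
```

```bash
python3 - <<'E'
from fit import *
c=snap('wrist','w5.png'); s=snap('scene','s5.png')
im=cv2.imread('pics/w5.png'); a=cv2.imread('pics/s5.png')[195:345,270:420]
cv2.imwrite('pics/f5.png',np.hstack([cv2.resize(im,(440,330)),cv2.resize(a,(330,330),interpolation=cv2.INTER_CUBIC)]))
f=lambda P:np.round(proj(c,W(p,P))*np.array([440/640,330/480]))
print('stop top near',f((0,150,109)),'rear top if home',f((0,14,109)),'bar end up/down',f((-58,58,122)),f((-58,58,79)),'blade',f((-9,0,93)))
E
```

```text
stop top near [249.  33.] rear top if home [246. 154.] bar end up/down [197. 118.] [201. 116.] blade [238. 162.]
```

View pics/f5.png

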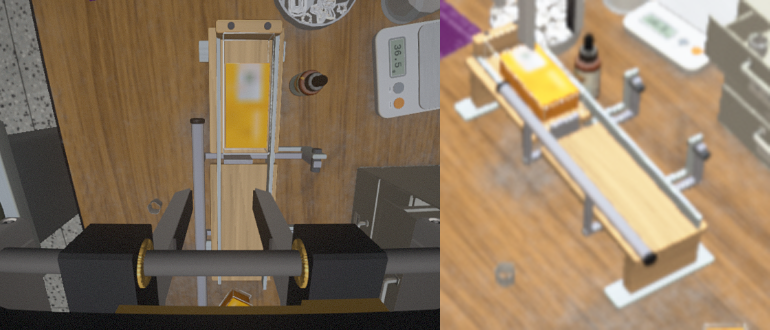

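The mould's rear is at row 152 (154 predicted for home). The blade stands up behind it, the bar end at (197,119) matches gate up, and the arm is clear.

```bash
python3 -c "
from plant import arm
print(arm.sign_off())"
```

```text
the job is handed in; nothing more can be done
None
```

I slid the mould home against the end stop with the gate held down throughout. The gate then came up behind it, the other objects looked undisturbed, and I handed the job in at about 11 s (no verdict was returned).

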